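# Pop the spore-test incubator open and steady its lid

## Robot

A 6-joint arm with a two-finger parallel gripper is mounted at the origin on a cart in front of the work surface, level with it; the furniture and walls round the work are solid. World frame = base frame: x ahead of the robot, y to its left, z up, the work surface at z = 0. Lengths are in mm, angles in rad, forces in N, time in s.
With the tool pointing down it reaches from about 325 to 900 mm from the base axis. Payload 6.1 kg.
Tool frame: the origin (TCP) lies at the very end of the fingers, on their centre line; the grasp point (between the pads) lies 19 mm behind it; z points along the fingers, y is the direction in which the jaws open and shut (so a half turn about z gives the same grasp; the last joint's range is limited). The gripper opens to 87 mm and grips with 3 to 60 N. Pads are 19 mm wide; open, the fingers measure 117 mm over their backs; the gripper's body (75 mm by 190 mm) begins 51 mm behind the grasp point.
Start: joints at [-1.383, 0.22, 1.526, -0, 1.395, -0.126], TCP at [192.915, -594.474, 222.538] pointing down, gripper open.
Joint ranges: [-2.98, 2.98], [-0.91, 2.08], [0.09, 2.57], [-1.24, 4.39], [0.2, 2.65], [-2.68, 2.68]. Speed limits (rad/s): [2.57, 2.57, 3.01, 3.14, 3.14, 3.14].

## Interface

Orientations are given as a unit quaternion [w, x, y, z].
In Python, from plant import robot, get_image, workorder gives the robot as it stands.
- The arm moves only by the tool step_arm, never from a script. Its argument "moves" is a list of rows, each a list of 7 numbers: the opening, from 0 (shut) to 1 (fully open), then the shift along the tool's x, y, z in mm, then the turn, a rotation vector about the tool's x, y, z in rad. In form: [[hand, x, y, z, ax, ay, az], ...]. A call has 1 to 20 rows; each row shifts and turns the commanded pose from where the row before left it, along the tool's axes as they then stand; what a row does not reach is not made up. A row lasts 1/8 s, in which the tool goes at most 62.5 mm and 10.7 degrees, less where a joint would pass 70% of its speed; a pose out of reach is approached as far as the arm can. A call is refused whole if a number of a shift passes 62.5 or a number of a turn 0.188, either way. A call with a gripper value outside its range is refused whole. The fingers move at their own pace and stop on an object; "squeeze" is the grip in N (left out, the last holds). Time passes only in rows, so rows that do not move let the fingers close. It gives the time, the measured TCP pose, the force and the opening at its end, in the units of the state.
- robot.observe(): the state, without advancing time (a new reading comes with each control period).
- get_image(name): name is "scene" or "top"; returns a dict with "color" (420x560x3 uint8, red, green, blue), "fx", "fy", "cx", "cy" (pixels), "distortion" ([k1, k2, p1, p2, k3] as OpenCV has them; the pictures are not rectified), "extrinsics" (4x4, takes a point from world to camera coordinates). Camera axes: x right, y down, z forward; pixel columns grow to the right and rows downward; lengths in mm; the calibration is good to about 2 mm. A picture is of the moment at which its call begins. There is no depth.
- workorder.sign_off(): hands the job in, once; it reports no verdict.
The state is a dict: "time": time; "joints": joint angles; "dq": joint speeds; "tau": joint torques, N m; "tcp_pos": TCP position; "ee_rot": TCP orientation; "ft_force": force on the tool from outside, world axes, zero at the start; "ft_torque": the same for the moment, N m; "opening": opening from 0.0 (shut) to 1.0 (fully open).
Only numpy, scipy, OpenCV 4.12 (cv2) and the standard library are available. Lean on these libraries where they do the work, as an engineer would, in place of code of your own. Each camera call takes 0.05 s, during which the arm holds its last target.

## Task

Open the small white spore-test incubator: press the oblong release key on its front deck (not the round power key beside it) so that the sprung lid pops up. Then rest closed fingers lightly on top of the lid until it stops bobbing, and lift them off slowly, so that the lid is left half open and still.

Things in the scene. Friction and masses are not known exactly. Their poses are not given: they have to be found in the camera images.
- release_top (a point): Centre of the top of the release key, an oblong grey key 24 mm (x) by 46 (y), 10 mm proud of the 70 mm high deck that is the front 75 mm of a white incubator, 190 mm long, 120 wide, fixed. Axes: z up, x from its front to its back, y to its left; turned up to 17 deg from world x. It sinks 6 mm on a spring (2 N to start, 5.5 N at the bottom); the lid is freed at 3.5 to 5 mm: press it fully down.
- lid_spot (a point): Point on the lid's top face, mid-width, a good place to rest fingers from above; moves and tilts with the lid. The flat lid, 118 mm wide, reaches 100 mm forward from a level hinge at the incubator's back. The spot is 60 mm from the hinge line along the lid and 7 mm above it square to the lid. Lid shut: 78 mm high, 90 mm behind, 22 mm left of the release key's centre; same axes as there.
- incubator_lid (a joint): Lid angle, rad: 0 shut and latched, grows as the front edge rises, stop at 0.85. Once freed the lid pops up and bobs about 0.6 (its spring's rest) with a period of about 0.6 s for some 10 s. It is soft: 0.4 N at lid_spot holds it 0.25 rad lower. It follows fingers that are lifted; lifted faster than about 20 mm/s they set it bobbing again.
- power_key (a joint): Travel of the round power key, m: 0 up, grows as pressed, 0.003 at most (spring). 19 mm across, 7 mm proud of the deck, 62 mm to the left (incubator +y) of the release key's centre. Leave it alone.

How it is judged (in metres and radians):
On the way, in this order (a step that is already met when the one before it is completed fails the run):
1. the release key has been pressed and the lid has popped up (value of joint incubator_lid above 0.3 rad), for 0.1 s.
2. the fingers rest on the open lid and it has stopped bobbing (contact force between the fingers and incubator_lid above 0.05 N and value of joint incubator_lid above 0.15 rad and velocity of joint incubator_lid between -0.4 and 0.4 rad/s), for 0.4 s.
At the end, for the whole second after the job is handed in: The lid stands half open between 0.45 and 0.75 rad, moving at no more than 0.5 rad/s, with the power key not pressed (value of joint incubator_lid between 0.45 and 0.75 rad and velocity of joint incubator_lid between -0.5 and 0.5 rad/s and value of joint power_key below 0.0015 m); the robot touches nothing.
It fails at once if the round power key is pressed (more than 1.5 mm) (value of joint power_key above 0.0015 m).
It fails at once if the lid is hit or pressed hard (more than 15 N) (contact force between the fingers and incubator_lid above 15 N).
It also fails if it takes over 51 s, if anything falls off the work surface, if the arm or the gripper's body presses on something with over 40 N, if the wrist force passes 120 N, or if a joint passes its speed limit or range.

## Working session

There is one attempt and no reset: what is moved stays moved. The work goes in short steps, Python scripts to look and compute and a tool call to move; the robot and the scene stay as the last step left them, time stands still between calls to the robot, and variables do not carry over. Pictures are saved under pics/ and viewed, and the job is handed in when it is done.

Besides the shell and the picture viewer there is one more tool, called after "Emit:" as name(argument=value, ...) on one line, values as JSON. step_arm: Moves the arm, as the interface text tells. Its arguments: {"type":"object","properties":{"moves":{"type":"array"},"squeeze":{"type":"number"}},"required":["moves"]}

```bash
mkdir -p pics
cat > h.py <<'E'
import numpy as np, cv2
from plant import robot, get_image, workorder
def grab(n,f):
    d=get_image(n); cv2.imwrite(f,cv2.cvtColor(d["color"],cv2.COLOR_RGB2BGR)); 
    np.savez(''+n+'.npz',**{k:np.array(v) for k,v in d.items()}); return d
def K(d): return np.array([[d["fx"],0,d["cx"]],[0,d["fy"],d["cy"]],[0,0,1]],float)
def ray(d,uv):
    p=cv2.undistortPoints(np.array([[uv]],float),K(d),np.array(d["distortion"],float))[0,0]
    E=np.array(d["extrinsics"]);R=E[:3,:3];t=E[:3,3]
    return -R.T@t, R.T@np.array([p[0],p[1],1])
def onz(d,uv,z):
    c,r=ray(d,uv); return c+r*(z-c[2])/r[2]
def proj(d,P):
    E=np.array(d["extrinsics"])
    return cv2.projectPoints(np.array(P,float).reshape(-1,3),cv2.Rodrigues(E[:3,:3])[0],E[:3,3],K(d),np.array(d["distortion"],float))[0][:,0]
E
python3 - <<'E'
from h import *
for n in("scene","top"):
    d=grab(n,f"pics/{n}0.png"); print(n,ray(d,(280,210)))
print(robot.observe())
E
```

```text
scene (array([1073.66816934, -274.69798421,  657.70828132]), array([-0.62528951,  0.4218733 , -0.65689425]))
top (array([429.78306978,  96.43341429, 977.34476436]), array([ 0.13032426, -0.0407329 , -0.99067274]))
{'time': 0.1, 'joints': array([-1.38310513e+00,  2.21159254e-01,  1.52750319e+00,  1.33473937e-05,
        1.39471051e+00, -1.26088494e-01]), 'dq': array([ 0.00050601, -0.00107482, -0.00104057, -0.00092293,  0.000748  ,
       -0.00084457]), 'tau': array([ 2.11922954e-03, -4.95941734e+01, -3.88519335e+01,  7.02613243e-02,
        5.15055796e-02, -5.35883828e-05]), 'tcp_pos': array([ 192.81106598, -593.92074761,  221.53579585]), 'ee_rot': array([-8.89927230e-04,  9.87717804e-01,  1.56245789e-01, -2.08470577e-05]), 'ft_force': array([-0.28899867, -0.58811259,  0.24396019]), 'ft_torque': array([ 0.01192048, -0.01480793, -0.02486118]), 'opening': 0.999841137350964}
```

```bash
ls
```

```text
h.py
pics
scene.npz
top.npz
```

View pics/top0.png

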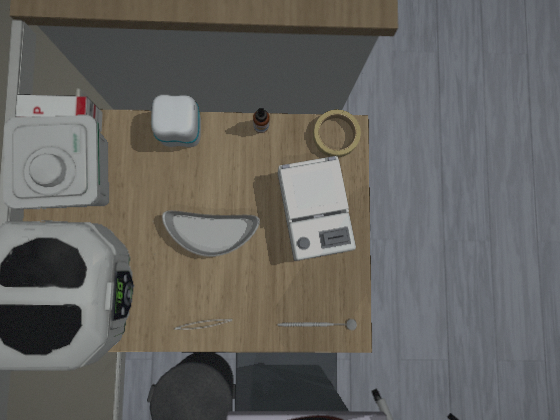

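View pics/scene0.png

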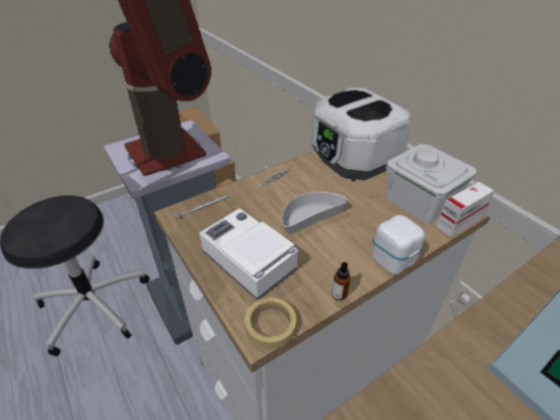

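The top view shows the incubator around (316,208). The oblong key is near (335,237) and the round key near (303,243). I'll zoom in and measure.

Run:
```python
from h import *
d=dict(np.load('top.npz'));im=cv2.cvtColor(d["color"],cv2.COLOR_RGB2BGR)
cv2.imwrite('pics/z1.png',cv2.resize(im[145:270,265:370],None,fx=4.6,fy=4.6,interpolation=cv2.INTER_CUBIC))
s=dict(np.load('scene.npz'));im2=cv2.cvtColor(s["color"],cv2.COLOR_RGB2BGR)
cv2.imwrite('pics/z2.png',cv2.resize(im2[200:300,190:310],None,fx=5,fy=5,interpolation=cv2.INTER_CUBIC))
g=cv2.cvtColor(im,cv2.COLOR_BGR2GRAY)
sub=g[218:262,285:360]
m=(sub<130).astype(np.uint8)
n,l,st,c=cv2.connectedComponentsWithStats(m)
for i in range(1,n):
    if st[i,4]>20: print(st[i],c[i]+[285,218])
print(g[225:252:2,315:356:2])
```

```text
[   0    0   75   44 1082] [324.01848429 247.025878  ]
[ 6  0 23  5 58] [299.70689655 219.10344828]
[ 34   9  32  22 516] [334.28100775 237.40891473]
[ 11  19  14  13 133] [302.87218045 242.81203008]
[[180 179 180 180 180 178 180 178 178 182 181 180 177 178 178 178 178 177
  126 100 103]
 [180 179 180 181 179 179 180 180 178 180 181 180 154 146 125  99 116 179
  160 100 103]
 [180 182 180 180 182 180 179 144 137 115 105 100  89  82  85  87  93 178
  161 101 100]
 [179 179 147 131 103 101  94  90  70  76  87  90  89  89  90  92  94 180
  168  98 101]
 [180 179  98  96  81  88  93  95  95  97  95  92  91  91  92  93  91 160
  175  97  98]
 [179 179  92  67  67  95  95  94  97  96  92  91  73  66  76  94  74 135
  180 130  99]
 [179 179 122  68  56  95  94  74  62  45  40  55  69  83  90  91  84 104
  179 161 101]
 [179 181 175  69  57  97  96  85  91  87  91  92  94  94  93  93  91  93
  179 162 102]
 [179 178 176  71  61  97  97  97  90  92  91  94  95  89  82  73  72  91
  178 170 101]
 [179 178 177  93  70  85  97  98  84  79  77  78  84  85  89  94  94 102
  177 176  97]
 [179 179 181  96  67  80  87  83  82  90  95  98 112 129 163 160 177 177
  178 178 132]
 [179 180 178 101  97  99 106 108 158 164 161 178 177 176 177 177 179 178
  179 175 147]
 [180 181 180 179 166 176 178 175 177 177 177 177 178 177 170 167 157 149
  139 116 106]
 [179 179 178 179 176 175 176 176 175 167 161 153 145 130 106 103  99  93
   95  98 101]]
```

View pics/z1.png

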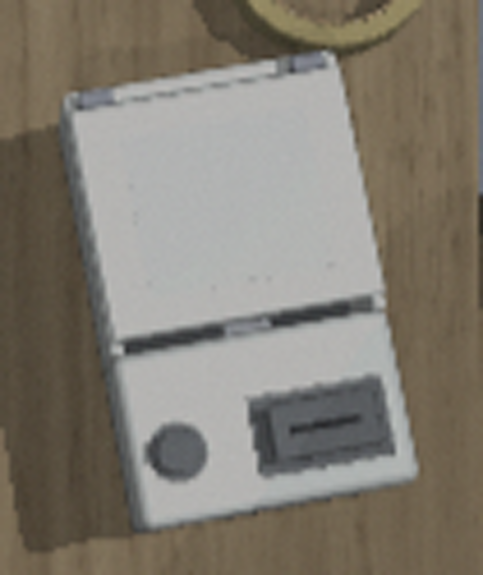

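View pics/z2.png

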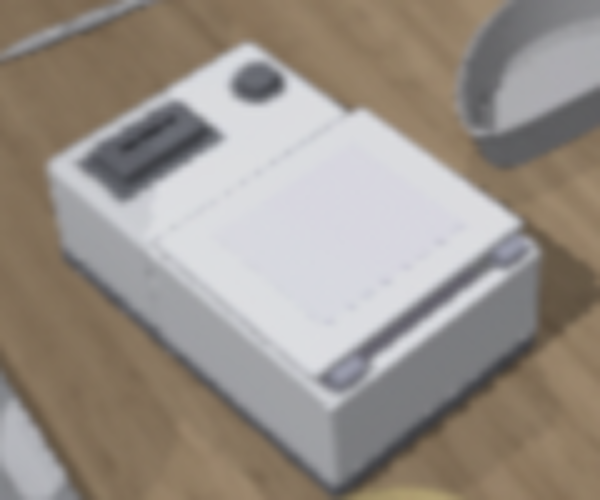

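Run:
```python
from h import *
d=dict(np.load('top.npz'));s=dict(np.load('scene.npz'))
f=lambda x,y:(265+(x+.5)/4.6-.5,145+(y+.5)/4.6-.5)
g=lambda x,y:(190+(x+.5)/5-.5,200+(y+.5)/5-.5)
R=onz(d,f(326,424),80);P=onz(d,f(180,450),77);print(R,P,R-P,np.linalg.norm((R-P)[:2]))
print('scene',onz(s,g(150,137),80),onz(s,g(259,78),77))
for nm,q in(("FL",(145,530)),("FR",(417,475))): print(nm,onz(d,f(*q),70))
print("hingeLR",onz(d,f(68,98),78),onz(d,f(335,55),78))
fl,fr=onz(d,f(145,530),70),onz(d,f(417,475),70)
v=(fl-fr);print('yaw front',np.arctan2(-v[0],v[1]),np.linalg.norm(v))
v=P-R;print('yaw keys',np.arctan2(-v[0],v[1]))
for y in (.0,): pass
yaw=np.arctan2(-v[0],v[1])
yaw=0.2
c,sn=np.cos(yaw),np.sin(yaw)
for yaw in(.15,.18,.2,.22):
  c,sn=np.cos(yaw),np.sin(yaw)
  T=lambda x,y,z:R+np.array([c*x-sn*y,sn*x+c*y,z-80])
  print(yaw,T(90,22,78),np.round((proj(d,[T(0,62,77),T(150,22,71)])-[265,145])*4.6),np.round((proj(s,[R,T(0,62,77)])-[190,200])*5))
```

```text
[497.4280449  -47.63332788  80.        ] [486.0298811   13.22349044  77.        ] [ 11.3981638  -60.85681832   3.        ] 61.91502623907081
scene [497.13284958 -45.81029386  80.        ] [486.85091169  14.83492967  77.        ]
FL [452.80769641  27.19300973  70.        ]
FR [477.11582129 -87.65988494  70.        ]
hingeLR [634.94144776  61.40340904  78.        ] [655.69981892 -52.69145973  78.        ]
yaw front 0.2085678913185071 117.39707129541458
yaw keys 0.18514968291915396
0.15 [583.129803   -12.43093225  78.        ] [[177. 443.]
 [217.  85.]] [[145. 137.]
 [256.  79.]]
0.18 [582.03532664  -9.87610503  78.        ] [[178. 447.]
 [207.  88.]] [[145. 137.]
 [254.  77.]]
0.2 [581.26331163  -8.1916234   78.        ] [[178. 450.]
 [200.  90.]] [[145. 137.]
 [252.  75.]]
0.22 [580.45776363  -6.52291792  78.        ] [[179. 453.]
 [193.  93.]] [[145. 137.]
 [250.  74.]]
```

Emit:
step_arm(moves=[[0,0,0,0,0,0,0.12],[0,25,-30,0,0,0,0],[0,25,-30,0,0,0,0],[0,25,-30,0,0,0,0],[0,25,-30,0,0,0,0],[0,25,-30,0,0,0,0],[0,25,-30,0,0,0,0],[0,25,-30,0,0,0,0],[0,25,-30,0,0,0,0],[0,25,-30,0,0,0,0],[0,25,-30,0,0,0,0],[0,25,-30,0,0,0,0],[0,25,-30,0,0,0,0],[0,25,-30,0,0,0,0],[0,25,-30,0,0,0,0],[0,25,-30,0,0,0,0],[0,4,0,0,0,0,0],[0,0,0,0,0,0,0],[0,0,0,0,0,0,0]], squeeze=5)

```text
time: 2.48
tcp_pos: [477.7, -80.7, 222.3]
ee_rot: [0.0, 0.995, 0.096, -0.0]
ft_force: [0.1, 0.0, 0.4]
opening: 0.007
```

Emit:
step_arm(moves=[[0,26,-29,0,0,0,0],[0,0,0,40,0,0,0],[0,0,0,40,0,0,0],[0,0,0,30,0,0,0],[0,0,0,10,0,0,0],[0,0,0,0,0,0,0],[0,0,0,0,0,0,0]])

```text
time: 3.35
tcp_pos: [499.2, -47.0, 104.1]
ee_rot: [0.0, 0.995, 0.097, 0.001]
ft_force: [0.3, 0.3, 1.1]
opening: 0.003
```

Run:
```python
from h import *
for n,b in(("scene",(130,300,150,330)),("top",(150,280,250,380))):
    d=get_image(n);im=cv2.cvtColor(d["color"],cv2.COLOR_RGB2BGR)[b[0]:b[1],b[2]:b[3]]
    cv2.imwrite(f'pics/a_{n}.png',cv2.resize(im,None,fx=4,fy=4 if n=="top" else 3.5))
o=robot.observe();print(o['tcp_pos'],o['ft_force'],o['ee_rot'])
```

```text
[499.22046826 -46.8285234  104.10529382] [-0.47885408  0.00713432  0.37067333] [4.79026091e-04 9.95313748e-01 9.66882913e-02 1.29924239e-03]
```

View pics/a_scene.png

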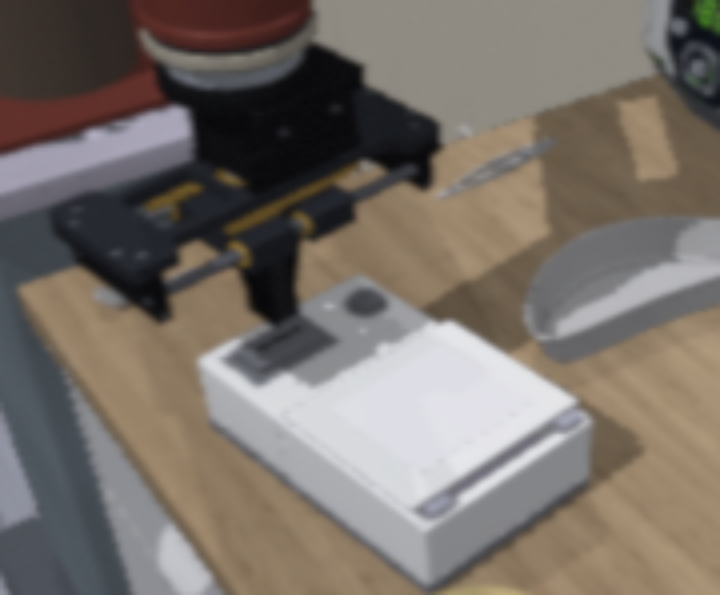

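The closed fingers hover just above the key, at about (275,315) in the zoom. Next I'll press it.

Emit:
step_arm(moves=[[0,-1.5,0,10,0,0,0],[0,0,0,8,0,0,0],[0,0,0,5,0,0,0],[0,0,0,3,0,0,0],[0,0,0,1,0,0,0],[0,0,0,1,0,0,0]])

```text
time: 4.2
tcp_pos: [496.5, -46.7, 74.7]
ee_rot: [-0.0, 0.995, 0.097, -0.0]
ft_force: [-2.9, 0.3, 5.4]
opening: 0.003
```

Emit:
step_arm(moves=[[0,0,0,1,0,0,0],[0,0,0,0.5,0,0,0]])

```text
time: 4.45
tcp_pos: [496.6, -46.7, 74.2]
ee_rot: [-0.0, 0.995, 0.097, -0.0]
ft_force: [-8.5, 2.1, 15.0]
opening: 0.005
```

Run:
```python
from h import *
for n,b in(("scene",(130,300,150,330)),):
    d=get_image(n);im=cv2.cvtColor(d["color"],cv2.COLOR_RGB2BGR)[b[0]:b[1],b[2]:b[3]]
    cv2.imwrite(f'pics/b_{n}.png',cv2.resize(im,None,fx=4,fy=3.5))
o=robot.observe();print(o['tcp_pos'],o['ft_force'])
```

```text
[496.54297235 -46.68240431  74.25488136] [-8.55603267  2.18212869 13.03370166]
```

View pics/b_scene.png

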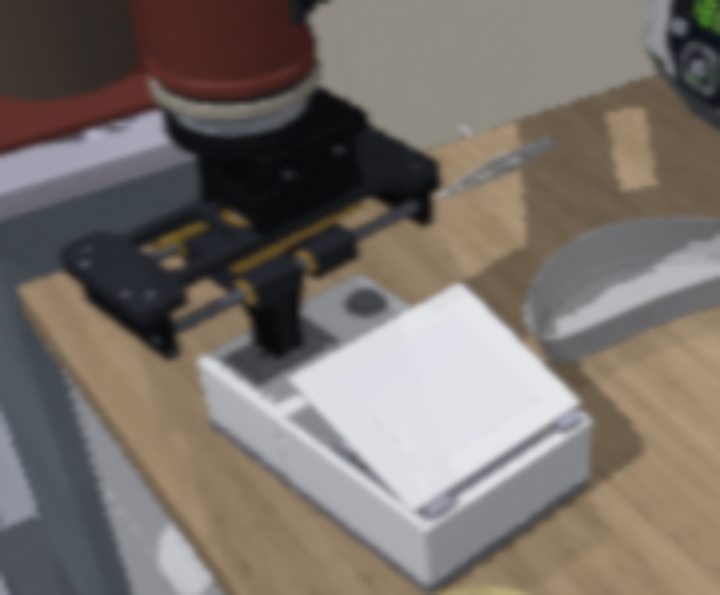

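The lid has popped up. I'll lift the fingers, move them above the lid and let the bobbing decay a little.

Emit:
step_arm(moves=[[0,0,0,-15,0,0,0],[0,0,0,-35,0,0,0],[0,0,0,-40,0,0,0],[0,0,0,-35,0,0,0],[0,0,0,0,0,0,0],[0,26,-6,0,0,0,0],[0,26,-6,0,0,0,0],[0,26,-5,0,0,0,0],[0,26,-5,0,0,0,0],[0,0,0,0,0,0,0],[0,0,0,0,0,0,0],[0,0,0,0,0,0,0]])

```text
time: 6.0
tcp_pos: [593.7, -5.4, 197.8]
ee_rot: [-0.0, 0.995, 0.097, -0.0]
ft_force: [0.3, 0.0, -0.2]
opening: 0.008
```

Emit:
step_arm(moves=[[0,0,0,10,0,0,0],[0,0,0,10,0,0,0],[0,0,0,10,0,0,0],[0,0,0,6,0,0,0],[0,0,0,0,0,0,0],[0,0,0,0,0,0,0],[0,0,0,0,0,0,0],[0,0,0,0,0,0,0],[0,0,0,0,0,0,0],[0,0,0,0,0,0,0],[0,0,0,0,0,0,0],[0,0,0,0,0,0,0],[0,0,0,0,0,0,0],[0,0,0,0,0,0,0],[0,0,0,0,0,0,0],[0,0,0,0,0,0,0],[0,0,0,0,0,0,0],[0,0,0,0,0,0,0],[0,0,0,0,0,0,0]])

```text
time: 8.38
tcp_pos: [594.5, -5.1, 162.1]
ee_rot: [-0.0, 0.995, 0.097, 0.0]
ft_force: [-0.0, 0.8, -0.1]
opening: 0.005
```

Run:
```python
from h import *
for n,b in(("scene",(130,300,150,330)),):
    d=get_image(n);im=cv2.cvtColor(d["color"],cv2.COLOR_RGB2BGR)[b[0]:b[1],b[2]:b[3]]
    cv2.imwrite(f'pics/c_{n}.png',cv2.resize(im,None,fx=4,fy=3.5))
o=robot.observe();print(o['time'],o['tcp_pos'],o['ft_force'])
```

```text
8.425 [594.43219712  -5.12582178 162.03636122] [-0.66238409 -0.55577563 -0.54174596]
```

View pics/c_scene.png

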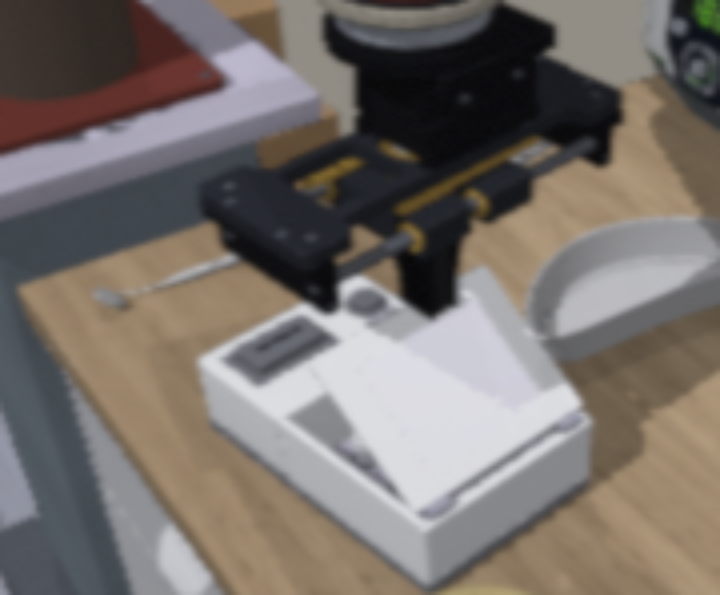

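The fingers are above the open lid and clear of it. I'll come down slowly.

Emit:
step_arm(moves=[[0,0,0,2,0,0,0],[0,0,0,2,0,0,0],[0,0,0,2,0,0,0],[0,0,0,2,0,0,0],[0,0,0,2,0,0,0],[0,0,0,2,0,0,0],[0,0,0,2,0,0,0],[0,0,0,2,0,0,0],[0,0,0,2,0,0,0],[0,0,0,2,0,0,0],[0,0,0,2,0,0,0],[0,0,0,2,0,0,0],[0,0,0,2,0,0,0],[0,0,0,2,0,0,0],[0,0,0,2,0,0,0],[0,0,0,1,0,0,0],[0,0,0,1,0,0,0],[0,0,0,1,0,0,0],[0,0,0,1,0,0,0],[0,0,0,1,0,0,0]])

```text
time: 10.92
tcp_pos: [594.4, -5.1, 127.0]
ee_rot: [0.0, 0.995, 0.097, 0.0]
ft_force: [-0.1, -0.1, 1.1]
opening: 0.005
```

Emit:
step_arm(moves=[[0,0,0,1.5,0,0,0],[0,0,0,1.5,0,0,0],[0,0,0,1.5,0,0,0],[0,0,0,1.5,0,0,0],[0,0,0,1.5,0,0,0],[0,0,0,1.5,0,0,0],[0,0,0,1.5,0,0,0],[0,0,0,1.5,0,0,0],[0,0,0,1.5,0,0,0],[0,0,0,1.5,0,0,0],[0,0,0,1.5,0,0,0],[0,0,0,1.5,0,0,0],[0,0,0,1.5,0,0,0],[0,0,0,1.5,0,0,0],[0,0,0,1,0,0,0],[0,0,0,0,0,0,0],[0,0,0,0,0,0,0],[0,0,0,0,0,0,0],[0,0,0,0,0,0,0],[0,0,0,0,0,0,0]])

```text
time: 13.42
tcp_pos: [594.4, -5.1, 105.1]
ee_rot: [0.0, 0.995, 0.097, 0.0]
ft_force: [0.1, -0.3, -1.4]
opening: 0.003
```

Run:
```python
from h import *
for n,b in(("scene",(130,300,150,330)),):
    d=get_image(n);im=cv2.cvtColor(d["color"],cv2.COLOR_RGB2BGR)[b[0]:b[1],b[2]:b[3]]
    cv2.imwrite(f'pics/d_{n}.png',cv2.resize(im,None,fx=4,fy=3.5))
o=robot.observe();print(o['time'],o['tcp_pos'],o['ft_force'])
yaw=.194;c,s=np.cos(yaw),np.sin(yaw)
for t in(.3,.4,.5,.6):
  P=[]
  for y in(22+59,22-59):
    x=150-100*np.cos(t)+7*np.sin(t);z=71+100*np.sin(t)+7*np.cos(t)
    P.append([497+c*x-s*y,-47+s*x+c*y,z])
  print(t,np.round((proj(d,P)-[150,130])*[4,3.5]).tolist())
```

```text
13.475 [594.44882089  -5.10844826 105.06851452] [ 0.28130177 -0.158793   -1.17192509]
0.3 [[453.0, 290.0], [282.0, 385.0]]
0.4 [[458.0, 282.0], [286.0, 378.0]]
0.5 [[464.0, 275.0], [290.0, 371.0]]
0.6 [[471.0, 269.0], [296.0, 366.0]]
```

View pics/d_scene.png

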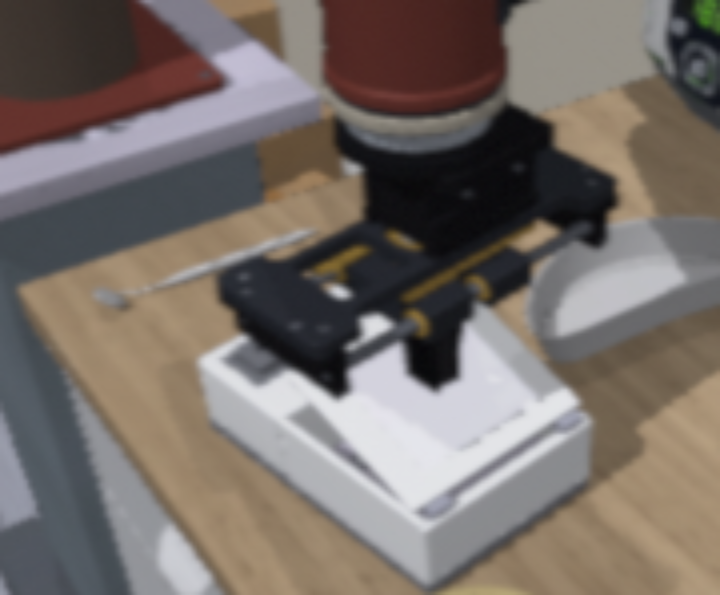

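Emit:
step_arm(moves=[[0,0,0,1,0,0,0],[0,0,0,1,0,0,0],[0,0,0,1,0,0,0],[0,0,0,1,0,0,0],[0,0,0,1,0,0,0],[0,0,0,0,0,0,0],[0,0,0,0,0,0,0],[0,0,0,0,0,0,0],[0,0,0,0,0,0,0],[0,0,0,0,0,0,0],[0,0,0,0,0,0,0],[0,0,0,0,0,0,0],[0,0,0,0,0,0,0]])

```text
time: 15.1
tcp_pos: [594.4, -5.1, 100.1]
ee_rot: [-0.0, 0.995, 0.097, 0.0]
ft_force: [0.1, 0.5, 0.5]
opening: 0.007
```

Run:
```python
from h import *
for n,b in(("scene",(180,280,200,320)),):
    d=get_image(n);im=cv2.cvtColor(d["color"],cv2.COLOR_RGB2BGR)[b[0]:b[1],b[2]:b[3]]
    cv2.imwrite(f'pics/e_{n}.png',cv2.resize(im,None,fx=6,fy=6))
o=robot.observe();print(o['time'],o['tcp_pos'],o['ft_force'])
```

```text
15.15 [594.43278208  -5.11636832 100.05217401] [ 0.1140291  -0.15190086  0.38622251]
```

View pics/e_scene.png

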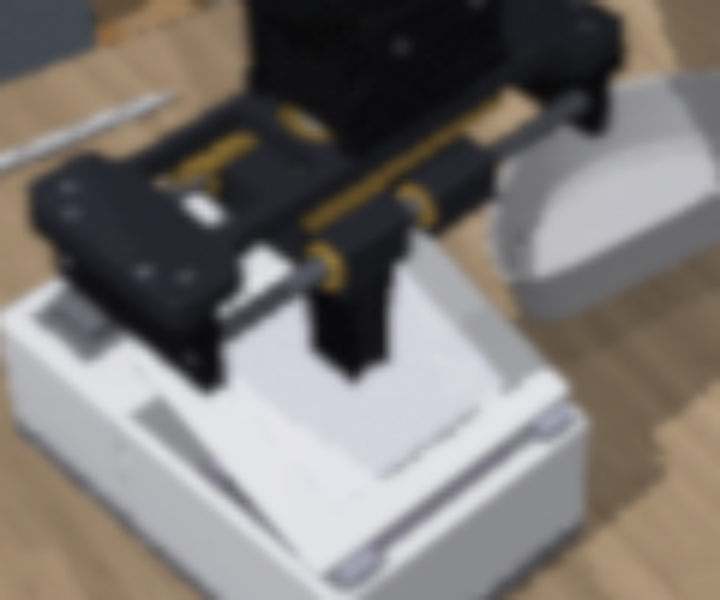

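Run:
```python
from h import *
d=dict(np.load('scene.npz'));im=cv2.resize(cv2.imread('pics/e_scene.png'),None,fx=1,fy=1)
yaw=.194;c,s=np.cos(yaw),np.sin(yaw)
for t,col in((.2,(255,0,0)),(.35,(0,160,0)),(.5,(0,0,255)),(.6,(0,200,255))):
  for y in(22+59,22-59):
    P=[]
    for r in(10,98):
      x=150-r*np.cos(t)+7*np.sin(t);z=71+r*np.sin(t)+7*np.cos(t)
      P.append([497+c*x-s*y,-47+s*x+c*y,z])
    q=((proj(d,P)-[200,180])*6).astype(int)
    cv2.line(im,tuple(map(int,q[0])),tuple(map(int,q[1])),col,1,cv2.LINE_AA)
cv2.imwrite('pics/e2.png',im)
```

```text
(no output)
```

View pics/e2.png

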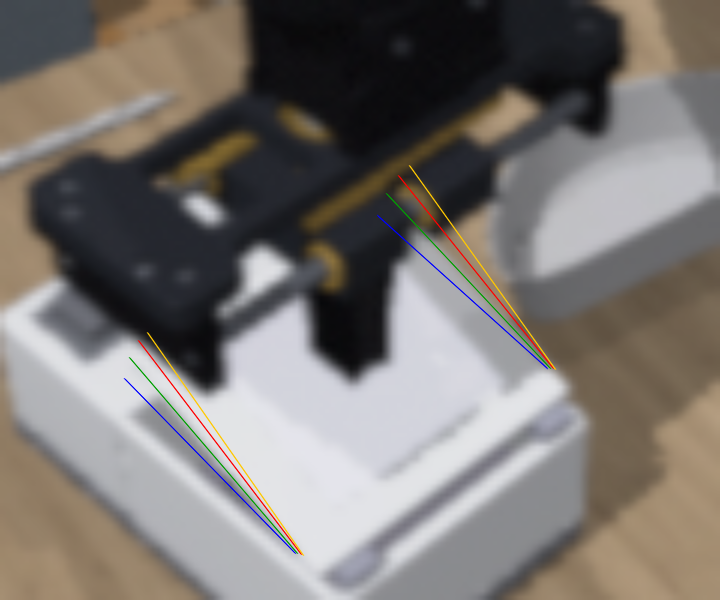

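The lid's edge slope now fits about 0.3–0.35 rad, lower than before, so the fingers are holding it down. Now a slow lift.

Emit:
step_arm(moves=[[0,0,0,-0.4,0,0,0],[0,0,0,-0.7,0,0,0],[0,0,0,-0.8,0,0,0],[0,0,0,-0.8,0,0,0],[0,0,0,-0.8,0,0,0],[0,0,0,-0.8,0,0,0],[0,0,0,-0.8,0,0,0],[0,0,0,-0.8,0,0,0],[0,0,0,-0.8,0,0,0],[0,0,0,-0.8,0,0,0],[0,0,0,-0.8,0,0,0],[0,0,0,-0.8,0,0,0],[0,0,0,-0.8,0,0,0],[0,0,0,-0.8,0,0,0],[0,0,0,-0.8,0,0,0],[0,0,0,-0.8,0,0,0],[0,0,0,-0.8,0,0,0],[0,0,0,-0.8,0,0,0],[0,0,0,-0.8,0,0,0],[0,0,0,-0.8,0,0,0]])

```text
time: 17.65
tcp_pos: [594.4, -5.1, 115.6]
ee_rot: [0.0, 0.995, 0.097, -0.0]
ft_force: [0.9, 0.9, 0.4]
opening: 0.005
```

Emit:
step_arm(moves=[[0,0,0,-0.8,0,0,0],[0,0,0,-0.8,0,0,0],[0,0,0,-0.8,0,0,0],[0,0,0,-0.8,0,0,0],[0,0,0,-0.8,0,0,0],[0,0,0,-0.8,0,0,0],[0,0,0,-0.8,0,0,0],[0,0,0,-0.8,0,0,0],[0,0,0,-0.8,0,0,0],[0,0,0,-0.8,0,0,0],[0,0,0,-0.8,0,0,0],[0,0,0,-0.8,0,0,0],[0,0,0,-1,0,0,0],[0,0,0,-1,0,0,0],[0,0,0,-1,0,0,0],[0,0,0,-1,0,0,0],[0,0,0,-1,0,0,0],[0,0,0,-1,0,0,0],[0,0,0,-1,0,0,0],[0,0,0,-1,0,0,0]])

```text
time: 20.15
tcp_pos: [594.4, -5.1, 133.2]
ee_rot: [-0.0, 0.995, 0.097, -0.0]
ft_force: [-0.1, 0.7, 0.7]
opening: 0.008
```

Emit:
step_arm(moves=[[0,0,0,-2,0,0,0],[0,0,0,-4,0,0,0],[0,0,0,-6,0,0,0],[0,0,0,-10,0,0,0],[0,0,0,-12,0,0,0],[0,0,0,-12,0,0,0],[0,0,0,-12,0,0,0],[0,0,0,-12,0,0,0],[0,0,0,0,0,0,0],[0,0,0,0,0,0,0]])

```text
time: 21.4
tcp_pos: [594.2, -5.1, 202.8]
ee_rot: [-0.0, 0.995, 0.097, -0.0]
ft_force: [0.4, -0.1, 0.8]
opening: 0.008
```

Run:
```python
from h import *
yaw=.194;c,s=np.cos(yaw),np.sin(yaw)
prev=None
for k in range(8):
    d=get_image("scene"); g=d["color"][180:280,200:320].astype(int)
    if prev is not None: print(np.abs(g-prev).max(), end=' ')
    prev=g
im=cv2.resize(cv2.cvtColor(d["color"],cv2.COLOR_RGB2BGR)[180:280,200:320],None,fx=6,fy=6)
for t,col in((.35,(0,160,0)),(.45,(0,0,255)),(.6,(0,200,255)),(.75,(255,0,255))):
  for y in(22+59,22-59):
    P=[]
    for r in(10,98):
      x=150-r*np.cos(t)+7*np.sin(t);z=71+r*np.sin(t)+7*np.cos(t)
      P.append([497+c*x-s*y,-47+s*x+c*y,z])
    q=((proj(d,P)-[200,180])*6).astype(int)
    cv2.line(im,tuple(map(int,q[0])),tuple(map(int,q[1])),col,1,cv2.LINE_AA)
cv2.imwrite('pics/f.png',im)
o=robot.observe();print(o['time'],o['tcp_pos'],o['ft_force'])
```

```text
26 18 12 12 14 32 23 21.8 [594.32835833  -5.11369389 202.86781847] [-0.0716813  -0.49598988 -0.30326175]
```

View pics/f.png

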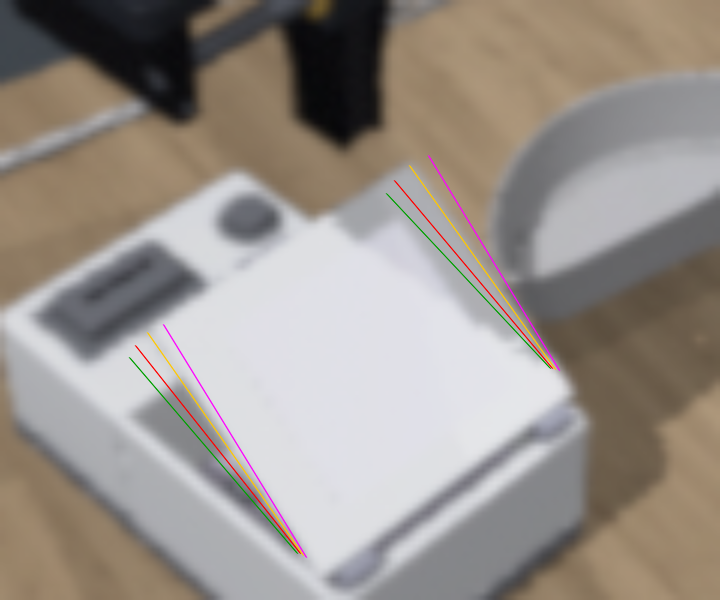

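Emit:
step_arm(moves=[[0,0,0,0,0,0,0],[0,0,0,0,0,0,0],[0,0,0,0,0,0,0],[0,0,0,0,0,0,0],[0,0,0,0,0,0,0],[0,0,0,0,0,0,0],[0,0,0,0,0,0,0],[0,0,0,0,0,0,0],[0,0,0,0,0,0,0],[0,0,0,0,0,0,0],[0,0,0,0,0,0,0],[0,0,0,0,0,0,0],[0,0,0,0,0,0,0],[0,0,0,0,0,0,0],[0,0,0,0,0,0,0],[0,0,0,0,0,0,0]])

```text
time: 23.8
tcp_pos: [594.4, -5.1, 203.1]
ee_rot: [0.0, 0.995, 0.097, -0.0]
ft_force: [-0.5, 0.5, 0.6]
opening: 0.008
```

Run:
```python
from h import *
L=[]
for k in range(14): L.append(get_image("scene")["color"].astype(float).mean(2))
L=np.array(L)
sd=L.std(0)
print('lid region max std',sd[205:260,225:295].max(),'table ref',sd[290:340,180:240].max(), 'range',np.ptp(L,axis=0)[205:260,225:295].max())
sc=L[:,205:260,225:295]; print(np.round([cv2.phaseCorrelate(sc[0].copy(),x.copy())[0] for x in sc],3).tolist())
print(robot.observe()['time'])
```

```text
lid region max std 6.676735593532294 table ref 0.6121409586753556 range 14.0
[[0.0, 0.0], [-0.021, -0.016], [-0.014, -0.011], [-0.021, -0.018], [-0.015, -0.016], [-0.022, -0.018], [-0.026, -0.016], [-0.026, -0.019], [-0.031, -0.026], [-0.028, -0.013], [-0.012, -0.022], [-0.005, -0.021], [-0.007, -0.021], [-0.01, -0.021]]
24.5
```

The lid moves by only a small fraction of a pixel over 0.7 s, at about 0.6 rad. I'm handing the job in.

```bash
python3 -c "
from plant import workorder; print(workorder.sign_off())"
```

```text
the job is handed in; nothing more can be done
None
```

I pressed the release key and the lid popped up. I then rested closed fingers on the lid until it settled, lifted them slowly, and handed the job in at about 24.5 s; sign-off gives no verdict.

- **Press:** I pressed the key nearly to the bottom of its travel, with about 15 N at the wrist. The picture right after showed the lid up. The fingers pressed only the oblong key and never came near the round power key.
- **Rest:** The fingers held the lid for over a second at about 0.3–0.4 rad. I judged the contact from the lid sitting lower in the picture and from the geometry. The force reading was too noisy (about ±1 N) to confirm such a light touch.
- **Lift:** I raised the fingers at about 6–8 mm/s until well past the lid's rest height, then faster. They ended about 70 mm clear of the lid.
- **Final state:** The lid's edges lined up with the 0.6 rad overlay. Image shifts over 0.7 s were below about 0.04 pixel. Brightness still changed slightly at the lid's edges, so a tiny leftover bob is possible, but it looked well within the limit.

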